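Lock the press-and-turn cap of the tall cleaner bottle

TASK

The tall, slim cleaner bottle was left with its safety cap open. Press the cap down, keep it pressed while you turn it clockwise (seen from above) until it stops, then let go, so that the cap stays locked down. Leave the cap of the squat bottle as it is.

Things in the scene. Friction and masses are not known exactly. Their poses are not given: they have to be found in the camera images.
- tall_cap (a point): Centre (on the axis, half-way up) of the tall bottle's cap: a knurled grey upright cylinder 50 mm wide, 34 mm high, with a thin white pointer rib 2 mm high on its flat top; z up. Fingers have free room all round it; take it across any diameter. It turns and sinks with the cap. Open, its top is 226 mm above the worktop and the cap's underside 11 mm above the neck's collar.
- tall: The tall, slim bottle: white, round, 62 mm wide, standing in a round steel holder 68 mm wide that is screwed down, so it neither turns nor slides. It may stand at the left or the right of the worktop. Origin at the centre of the underside, z up; -x is the side of the small grey arrow head moulded on the shoulder, where the cap's pointer points when fully home.
- tall_turn (a joint): Turn of the tall bottle's cap, rad, growing clockwise seen from above: 0 open end stop, 1.40 closed end stop (fully home). Starts at 0.1 to 0.6. Turning takes about 0.05 N m. While the cap is up, its two inner lugs meet the ends of two ledges on the neck and stop it at about 0.7; pressed 5 mm or more it turns freely to 1.40, the lugs passing under the ledges.
- tall_press (a joint): How far the tall bottle's cap is down, m: 0 = up, 0.009 = on its lower stop. A spring pushes it up, 4.5 N at 0, 10 N at 0.009. Let go at a turn beyond about 1.0, the lugs catch under the ledges and hold it at about 0.0045; let go earlier, it springs up to 0.
- squat_cap (a point): Centre (on the axis, half-way up) of the cap of the squat bottle, z up: the same cap (50 mm wide, 34 mm high) and kind of holder, but a bottle 79 mm wide and only 161 mm high in all, cap included, against 226 mm. To be left as it is.
- squat_pointer (a point): Point on top of the squat bottle's cap at the outer end of its white pointer rib, 20 mm from the cap's axis: it shows whether that cap has been turned or pressed.
- opener_top (a point): Top of the grey bench can opener, a fixed post at the left front of the worktop (about 60 mm square), highest point 470 mm above the worktop; its crank reaches 130 mm from here towards the robot and 110 mm to the right. Keep the arm clear of it.

How it is judged (in metres and radians):
At the end, for the whole second after the job is handed in: The tall bottle's cap is turned to beyond 1.1 rad (fully home is 1.40) and, let go, is held down by its lugs, 3 to 6.5 mm below its open height; the squat bottle's cap is where it was within 8 mm at its pointer (value of joint tall_turn above 1.1 rad and value of joint tall_press between 0.003 and 0.0065 m and distance of squat_pointer from where it was at the start of the episode below 0.008 m); the robot touches nothing.
It fails at once if the squat bottle's cap is turned or pressed (its pointer moves 8 mm or more) (distance of squat_pointer from where it was at the start of the episode above 0.008 m).
It also fails if it takes over 38 s, if anything falls off the work surface, if the arm or the gripper's body presses on something with over 40 N, if the wrist force passes 120 N, or if a joint passes its speed limit or range.

ROBOT

A 6-joint arm with a two-finger parallel gripper is mounted at the origin on a cart in front of the work surface, level with it; the furniture and walls round the work are solid. World frame = base frame: x ahead of the robot, y to its left, z up, the work surface at z = 0. Lengths are in mm, angles in rad, forces in N, time in s.
With the tool pointing down it reaches from about 350 to 775 mm from the base axis. Payload 7.3 kg.
Tool frame: the origin (TCP) lies midway between the tips of the shut fingers; the grasp point (between the pads) lies 19 mm behind it (bot.hold_point_z is the distance from the TCP to the grasp point, in mm); z points along the fingers, y is the direction in which the jaws open and shut (so a half turn about z gives the same grasp; the last joint's range is limited). The gripper opens to 92 mm and grips with 3 to 60 N. Pads are 19 mm wide; open, the fingers measure 130 mm over their backs; the gripper's body (75 mm by 190 mm) begins 47 mm behind the grasp point.
Start: joints at [-1.328, 0.342, 1.524, -0, 1.275, -0.146], TCP at [199.04, -485.83, 200.941] pointing down, gripper open.
Joint ranges: [-2.53, 2.53], [-0.77, 2.02], [0.04, 2.7], [-1, 4.14], [0.28, 2.66], [-3.11, 3.11]. Speed limits (rad/s): [2.57, 2.57, 3.14, 3.14, 3.14, 3.14].

INTERFACE

Orientations are given as [roll, pitch, yaw] about the fixed x, y, z axes, in that order (R = Rz(yaw) Ry(pitch) Rx(roll)).
In Python, from plant import bot gives the robot as it stands.
- The arm moves only by the tool servo_tool, never from a script. Its argument "series" is a list of rows, each a list of 5 numbers: the opening, from 0 (shut) to 1 (fully open), then the shift along the tool's x, y, z each as a share of 50 mm, from -1 to 1, then the turn about the tool's z as a share of 90 degrees, from -1 to 1. In form: [[gripper, tx, ty, tz, spin], ...]. A call has 1 to 20 rows; each row shifts and turns the commanded pose from where the row before left it, along the tool's axes as they then stand; what a row does not reach is not made up. A row lasts 1/8 s, in which the tool goes at most 62.5 mm and 10.7 degrees, less where a joint would pass 70% of its speed; a pose out of reach is approached as far as the arm can. A call with a number of a shift or a turn outside -1 to 1 is refused whole. A call with a gripper value outside its range is refused whole. The fingers move at their own pace and stop on an object; the grip force is fixed at half the most. Time passes only in rows, so rows that do not move let the fingers close. It gives the time, the measured TCP pose, the force and the opening at its end, in the units of the state.
- bot.get_obs(): the state, without advancing time (a new reading comes with each control period).
- bot.capture(name): name is "scene" or "top"; returns the picture (480x640x3 uint8, red, green, blue); there is no depth.
- bot.camera_model(name): a dict with "mtx" (3x3 intrinsics, pixels), "world_from_camera" (4x4, takes a point from camera to world coordinates). Camera axes: x right, y up, looking along -z (the intrinsics and any distortion apply to the point x, -y, -z); pixel columns grow to the right and rows downward; lengths in mm; the calibration is good to about 2 mm. A picture is of the moment at which its call begins. camera_model takes no time and is no camera call.
- bot.close_job(): hands the job in, once; it reports no verdict.
Trained networks look in the newest picture that a camera, given by its name, has taken for a name from the list of things; names that differ only in an ending like _2 or _b are one class to them, and where a whole thing is asked for, a point or a joint stands for the part that bears it (a point fixed in the world has none). Each returns a list of dicts, best first, with "p" (0 to 1); they miss things now and then, are a little off and sometimes report something else, mostly with a low value. They report only what shows in the picture. A call takes as long as a camera call.
- bot.outline_of(camera, label): "mask" (480x640 bool, what is visible of it).
- bot.pinpoint(camera, label): "point" ([x, y, z] in mm, in the coordinates of the camera as it stood for that picture, good to about 4 mm: a listed point, or the origin of a listed thing).
The state is a dict: "time": time; "joint_positions": joint angles; "dq": joint speeds; "tau": joint torques, N m; "tool_pos": TCP position; "tcp_rot": TCP orientation; "contact_force": force on the tool from outside, world axes, zero at the start; "moment": the same for the moment, N m; "grip_width": finger opening in mm.
Only numpy, scipy, OpenCV 4.12 (cv2) and the standard library are available. Lean on these libraries where they do the work, as an engineer would, in place of code of your own. Each camera call takes 0.05 s, during which the arm holds its last target.

## Working session

There is one attempt and no reset: what is moved stays moved. The work goes in short steps, Python scripts to look and compute and a tool call to move; the robot and the scene stay as the last step left them, time stands still between calls to the robot, and variables do not carry over. Pictures are saved under pics/ and viewed, and the job is handed in when it is done.

Besides the shell and the picture viewer there is one more tool, called after "Call:" by a JSON object that holds its "name" and its "arguments". servo_tool: Moves the arm, as the interface text tells. Shift numbers are shares of 50 mm and turn numbers shares of 90 degrees, none past 1 either way. Its arguments: {"type":"object","properties":{"series":{"type":"array"}},"required":["series"]}

```bash
ls; mkdir -p pics; python3 - <<'E'
from plant import bot
import cv2,numpy as np
print(bot.get_obs())
for c in ("scene","top"):
    im=bot.capture(c); cv2.imwrite(f"pics/{c}0.png",im[:,:,::-1])
    m=bot.camera_model(c); print(c,m)
    for n in ("tall_cap","squat_cap","opener_top","tall"):
        W=np.array(m["world_from_camera"])
        for d in bot.pinpoint(c,n)[:2]:
            print(n,round(d["p"],2),(W@np.r_[d["point"],1])[:3].round(1))
E
```

```text
pics
{'time': 0.0, 'joint_positions': array([-1.32801626e+00,  3.42730663e-01,  1.52501445e+00, -3.33246658e-06,
        1.27539760e+00, -1.45986954e-01]), 'dq': array([ 0.00169413,  0.0004642 ,  0.0008797 ,  0.00076146, -0.00078521,
       -0.0005925 ]), 'tau': array([-4.34289575e-05, -4.31241953e+01, -2.44223785e+01,  7.17279408e-02,
        5.58560807e-02, -1.12751393e-04]), 'tool_pos': array([ 198.91765915, -485.37505878,  200.24176984]), 'tcp_rot': array([-3.14005861e+00, -2.22333566e-04,  3.88767818e-01]), 'contact_force': array([-0.84588132,  0.41825668,  0.00230516]), 'moment': array([ 0.04247495, -0.0584744 ,  0.01751973]), 'grip_width': 91.63701220056458}
scene {'mtx': array([[436.26462776,   0.        , 316.53478234],
       [  0.        , 436.26462776, 238.70635529],
       [  0.        ,   0.        ,   1.        ]]), 'world_from_camera': array([[-5.60364336e-01,  6.31274299e-01, -5.36175877e-01,
        -1.28603188e+02],
       [-8.28229558e-01, -4.31198049e-01,  3.57916251e-01,
         4.49923805e+02],
       [-5.25466113e-03,  6.44640212e-01,  7.64468041e-01,
       
[... 210 characters left out ...]
{'mtx': array([[468.37697651,   0.        , 330.47032826],
       [  0.        , 468.37697651, 240.91439646],
       [  0.        ,   0.        ,   1.        ]]), 'world_from_camera': array([[ 5.97723681e-03,  9.93127351e-01, -1.16885999e-01,
         2.93839026e+02],
       [-9.99746491e-01,  3.39744088e-03, -2.22578418e-02,
         2.54013003e+01],
       [-2.17077582e-02,  1.16989407e-01,  9.92895892e-01,
         1.66465501e+03],
       [ 0.00000000e+00,  0.00000000e+00,  0.00000000e+00,
         1.00000000e+00]])}
tall_cap 0.68 [ 396.2 -275.4  148.6]
tall_cap 0.49 [478.4 234.2 208.2]
squat_cap 0.72 [ 396.  -274.7  145.6]
opener_top 0.71 [380.5 414.3 457.4]
tall 0.96 [480.4 237.2   0.6]
```

View pics/scene0.png

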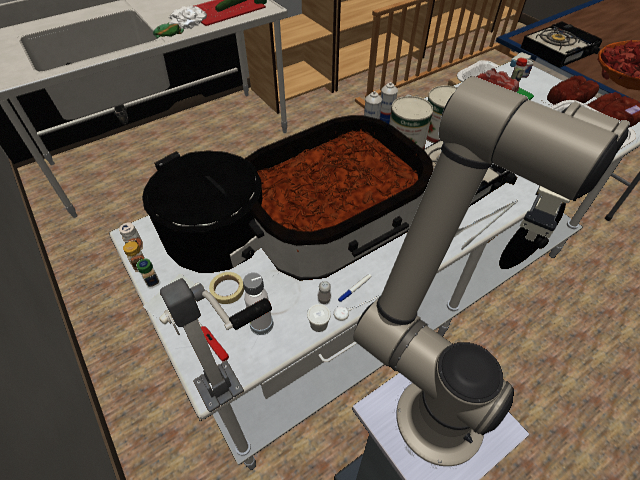

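View pics/top0.png

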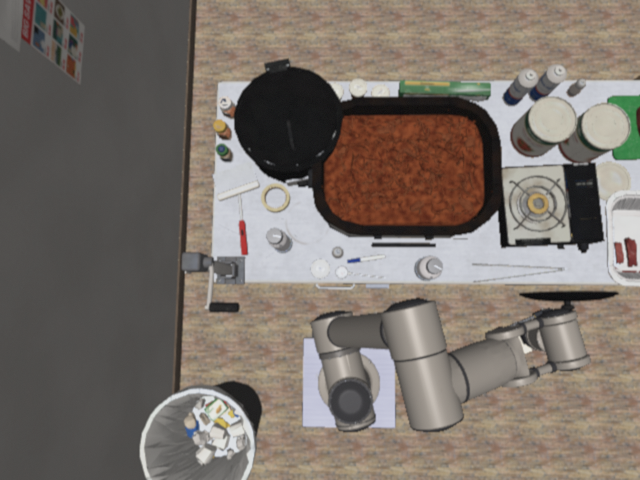

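```bash
cat > h.py <<'E'
import numpy as np
from plant import bot
def ray(cam,u,v,z):
    m=bot.camera_model(cam);K=np.array(m["mtx"]);W=np.array(m["world_from_camera"])
    d=np.linalg.inv(K)@[u,v,1];d=W[:3,:3]@[d[0],-d[1],-d[2]]
    o=W[:3,3];return o+d*(z-o[2])/d[2]
def proj(cam,p):
    m=bot.camera_model(cam);K=np.array(m["mtx"]);W=np.array(m["world_from_camera"])
    q=np.linalg.inv(W)@np.r_[p,1];q=K@[q[0],-q[1],-q[2]];return q[:2]/q[2]
E
python3 - <<'E'
import cv2,numpy as np
from h import *
a=cv2.imread("pics/scene0.png")[260:340,215:295];b=cv2.imread("pics/top0.png")[215:260,255:300]
c=np.hstack([cv2.resize(a,(400,400),interpolation=cv2.INTER_CUBIC),cv2.resize(b,(400,400),interpolation=cv2.INTER_CUBIC)])
cv2.imwrite("pics/crop1.png",c)
print("cap proj",proj("top",[480,236,226]),proj("scene",[480,236,226]))
for (u,v) in [(288,175),(305,182),(327,170)]: print(ray("top",u,v,200))
E
```

```text
cap proj [273.10071771 235.34825612] [252.83377463 279.88639604]
[678.77612433 195.82841508 200.        ]
[655.85111382 140.91172139 200.        ]
[695.22897008  70.73638903 200.        ]
```

View pics/crop1.png

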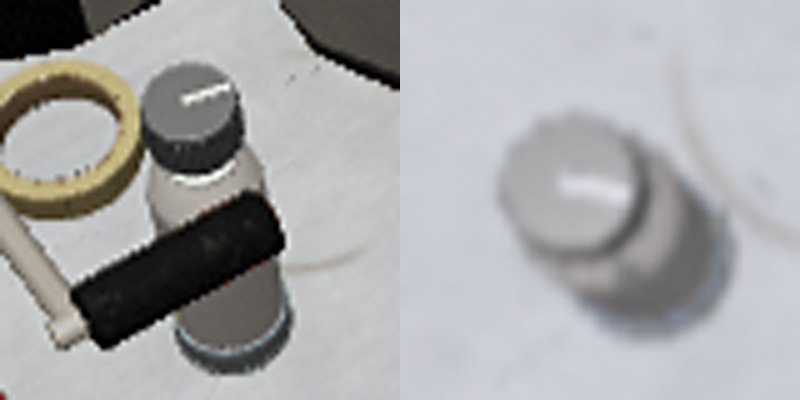

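```bash
python3 - <<'E'
from h import *
print(ray("top",273.5,235.1,226),ray("scene",252.8,280,226))
# pointer dir
p0=ray("top",255+(560-400)/8.89-.5,215+183/8.89-.5,228);p1=ray("top",255+(630-400)/8.89-.5,215+190/8.89-.5,228);print(p1-p0)
# crank handle triangulate: scene ends (85,320)/(275,215) crop ; top handle (209..238,307)
for z in (250,300,350,400,450): print(z,ray("scene",215+90/5,260+315/5,z)[:2].round(),ray("scene",215+265/5,260+220/5,z)[:2].round(),ray("top",209,307,z)[:2].round(),ray("top",238,307,z)[:2].round())
E
```

```text
[480.78147586 234.77188682 226.        ] [479.74457111 236.23565871 226.        ]
[ -2.38458352 -24.53543389   0.        ]
250 [385. 336.] [384. 245.] [259. 422.] [259. 334.]
300 [356. 342.] [355. 257.] [260. 408.] [261. 323.]
350 [326. 349.] [325. 269.] [261. 394.] [262. 312.]
400 [297. 355.] [296. 280.] [263. 380.] [263. 301.]
450 [268. 362.] [267. 292.] [264. 366.] [264. 290.]
```

```bash
python3 - <<'E'
import cv2,numpy as np
from h import *
a=cv2.imread("pics/scene0.png")[160:290,480:610];b=cv2.imread("pics/top0.png")[275:405,500:630]
cv2.imwrite("pics/crop2.png",np.hstack([cv2.resize(a,(400,400),interpolation=cv2.INTER_CUBIC),cv2.resize(b,(400,400),interpolation=cv2.INTER_CUBIC)]))
print(proj("top",[199,-485,200]),proj("scene",[199,-485,200]),proj("top",[199,-485,400]),proj("scene",[199,-485,400]))
for z in (0,100,200,300,400):print(z,ray("top",568,297,z)[:2].round(),ray("scene",524,248,z)[:2].round())
E
```

```text
[507.60758197 328.34486398] [530.020359   233.73559694] [534.48206795 333.53681316] [560.25926998 180.17097495]
0 [ 295. -768.] [ 241. -620.]
100 [ 295. -720.] [ 208. -525.]
200 [ 295. -673.] [ 175. -430.]
300 [ 295. -625.] [ 142. -334.]
400 [ 295. -577.] [ 109. -239.]
```

View pics/crop2.png

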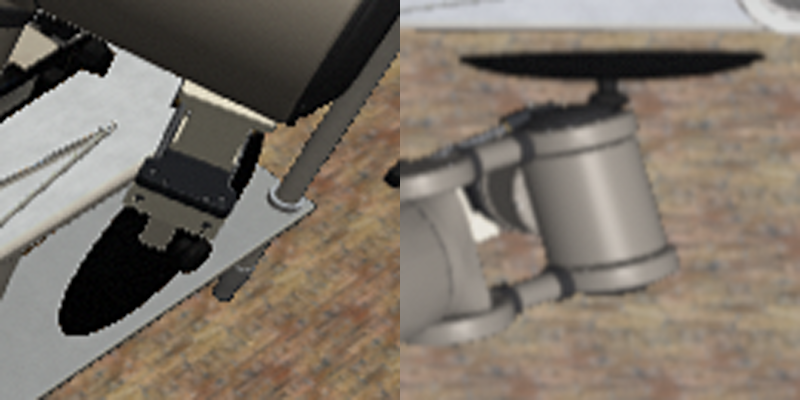

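Call:
{"name": "servo_tool", "arguments": {"series": [[1,0,0,-0.9,0],[1,0,0,-0.9,-0.1],[1,0,0,-0.9,-0.1],[1,0,0,0,-0.1],[1,0,0,0,-0.1],[1,0,0,0,-0.1],[1,0,0,0,-0.1],[1,0,0,0,-0.1],[1,0,0,0,-0.1],[1,0,0,0,-0.1],[1,0,0,0,-0.1]]}}

```text
time: 1.88
tool_pos: [199.0, -485.8, 335.9]
tcp_rot: [3.142, 0.0, 1.965]
contact_force: [0.0, 0.1, 0.7]
grip_width: 91.7
```

Call:
{"name": "servo_tool", "arguments": {"series": [[1,0.6,0.78,0,0],[1,0.6,0.78,0,0],[1,0.6,0.78,0,0],[1,0.6,0.78,0,0],[1,0.6,0.78,0,0],[1,0.6,0.78,0,0],[1,0.6,0.78,0,0],[1,0.6,0.78,0,0],[1,0.6,0.78,0,0],[1,0.82,0.53,0,0],[1,0.82,0.53,0,0],[1,0.82,0.53,0,0],[1,0.82,0.53,0,0]]}}

```text
time: 3.5
tool_pos: [457.5, 90.7, 336.0]
tcp_rot: [3.141, 0.0, 1.96]
contact_force: [0.5, -0.7, 0.1]
grip_width: 91.7
```

```bash
python3 - <<'E'
import cv2
from h import *
o=bot.get_obs();print(o["tool_pos"],o["tcp_rot"],o["joint_positions"].round(3))
a=bot.capture("scene")[:,:,::-1]
cv2.imwrite("pics/s1.png",a)
E
```

```text
[457.4707844   90.66362161 336.03298919] [3.14119874e+00 3.39298581e-04 1.95964141e+00] [ 0.031  0.158  1.403 -0.     1.58  -0.358]
```

View pics/s1.png

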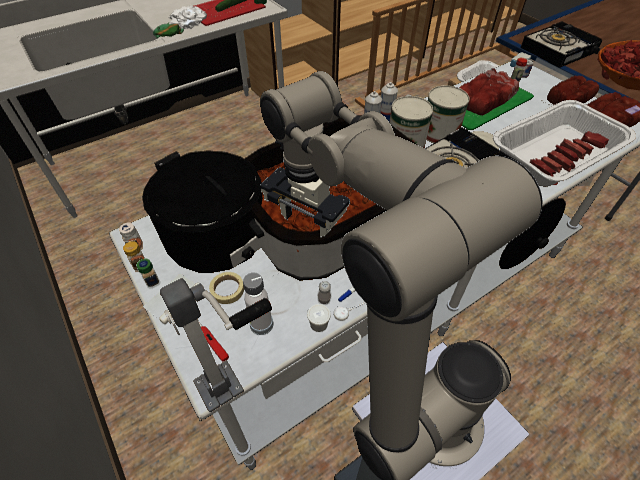

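Call:
{"name": "servo_tool", "arguments": {"series": [[1,0.835,0.507,0,0],[1,0.835,0.507,0,0],[1,0.835,0.507,0,0],[1,0,0,0.5,0],[1,0,0,0,0],[1,0,0,0,0]]}}

```text
time: 4.3
tool_pos: [480.6, 233.3, 311.8]
tcp_rot: [3.141, 0.0, 1.959]
contact_force: [0.8, -0.2, -0.6]
grip_width: 92.0
```

```bash
python3 - <<'E'
import cv2
from h import *
o=bot.get_obs();print(o["tool_pos"],o["tcp_rot"],o["joint_positions"].round(3),o["moment"])
a=bot.capture("scene")[:,:,::-1]
b=bot.capture("top")[:,:,::-1]
cv2.imwrite("pics/s2.png",np.hstack([cv2.resize(a[170:370,170:370],(400,400)),cv2.resize(b[150:350,180:380],(400,400))]))
E
```

```text
[480.5730277  233.30300036 311.76258447] [3.14072517e+00 2.31512927e-04 1.95889323e+00] [ 0.309  0.3    1.283 -0.     1.558 -0.08 ] [ 0.02975803 -0.12408353 -0.03614994]
```

View pics/s2.png

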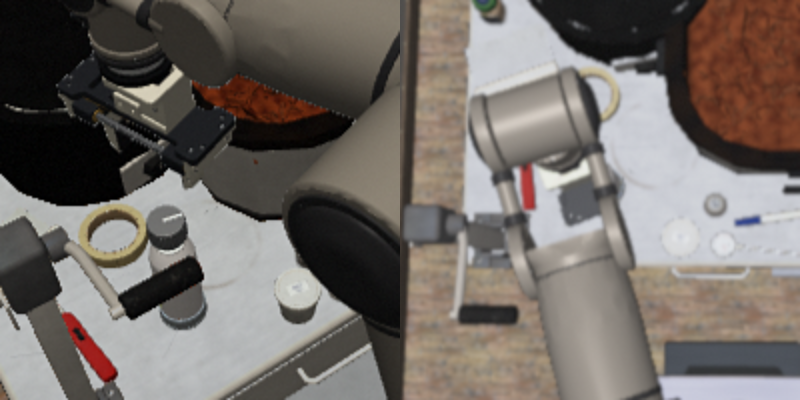

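Call:
{"name": "servo_tool", "arguments": {"series": [[1,0.04,0.016,0.7,0],[1,0,0,0.7,0],[1,0,0,0.5,0],[1,0,0,0.36,0],[1,0,0,0,0],[1,0,0,0,0]]}}

```text
time: 5.15
tool_pos: [481.0, 235.9, 199.2]
tcp_rot: [3.139, 0.0, 1.959]
contact_force: [0.5, 0.5, 0.7]
grip_width: 92.0
```

```bash
python3 - <<'E'
import cv2
from h import *
o=bot.get_obs();print(o["tool_pos"],o["tcp_rot"],o["contact_force"],o["moment"])
a=bot.capture("scene")[:,:,::-1]
cv2.imwrite("pics/s3.png",cv2.resize(a[220:350,190:320],(600,600),interpolation=cv2.INTER_CUBIC))
E
```

```text
[481.04866049 235.87205077 199.23663568] [3.13941818e+00 2.13968306e-04 1.95907623e+00] [0.46505517 0.47789631 0.74329491] [ 0.02740456 -0.13807607 -0.01963792]
```

View pics/s3.png

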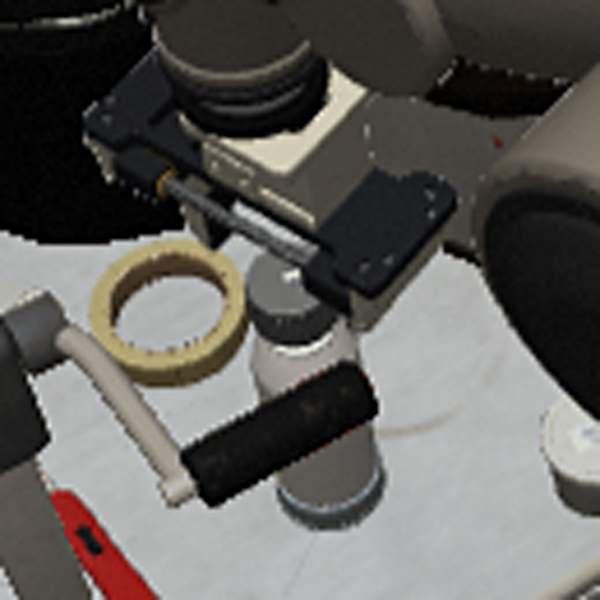

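The picture shows the cap (at about 290,300 in the crop) between the jaws, and the crank is clear. Next I close the fingers.

Call:
{"name": "servo_tool", "arguments": {"series": [[0,0,0,0,0],[0,0,0,0,0],[0,0,0,0,0],[0,0,0,0,0],[0,0,0,0,0],[0,0,0,0,0]]}}

```text
time: 5.95
tool_pos: [481.4, 236.3, 198.1]
tcp_rot: [3.139, 0.0, 1.96]
contact_force: [5.4, 2.2, -0.1]
grip_width: 47.3
```

```bash
python3 - <<'E'
from h import *
o=bot.get_obs();print(o["tool_pos"],o["tcp_rot"],o["contact_force"],o["moment"],o["grip_width"])
E
```

```text
[481.35325165 236.34627621 198.14439756] [3.13899480e+00 5.41064056e-05 1.95953939e+00] [ 5.44599372  2.22592891 -0.12302109] [ 0.39979238 -0.94693528 -0.03623815] 47.2970251269904
```

Call:
{"name": "servo_tool", "arguments": {"series": [[0,0,0.02,0.04,0],[0,0,0,0.06,0],[0,0,0,0.06,0],[0,0,0,0,0],[0,0,0,0,0]]}}

```text
time: 6.58
tool_pos: [481.5, 236.4, 191.0]
tcp_rot: [3.14, 0.0, 1.96]
contact_force: [1.0, 0.6, 8.0]
grip_width: 47.6
```

```bash
python3 - <<'E'
from h import *
o=bot.get_obs();print(o["tool_pos"],o["tcp_rot"],o["contact_force"],o["moment"],o["grip_width"])
E
```

```text
[481.54260057 236.39506011 191.03299967] [3.13995904e+00 2.74459755e-04 1.95970549e+00] [1.0270505  0.56384134 7.95041479] [ 0.05214865 -0.02164322 -0.03663636] 47.55564194887594
```

Call:
{"name": "servo_tool", "arguments": {"series": [[0,0,0,0.04,0],[0,0,0,0,0],[0,0,0,0,0.08],[0,0,0,0,0.08],[0,0,0,0,0.08],[0,0,0,0,0.08],[0,0,0,0,0.08],[0,0,0,0,0],[0,0,0,0,0]]}}

```text
time: 7.7
tool_pos: [481.3, 236.5, 189.2]
tcp_rot: [3.14, -0.001, 1.331]
contact_force: [-1.1, 0.3, 9.7]
grip_width: 47.6
```

```bash
python3 - <<'E'
from h import *
o=bot.get_obs();print(o["tool_pos"],o["tcp_rot"],o["contact_force"],o["moment"],o["grip_width"])
E
```

```text
[481.34953411 236.46687972 189.19428087] [ 3.14040916e+00 -8.90315079e-04  1.33118919e+00] [-1.08885066  0.33112059  9.65889057] [ 0.11226036  0.13689951 -0.07025206] 47.552074286641115
```

Call:
{"name": "servo_tool", "arguments": {"series": [[0,0,0,0,0.07],[0,0,0,0,0.07],[0,0,0,0,0]]}}

```text
time: 8.07
tool_pos: [481.3, 236.5, 189.2]
tcp_rot: [3.141, -0.001, 1.11]
contact_force: [-0.9, 0.4, 8.4]
grip_width: 47.4
```

```bash
python3 - <<'E'
from h import *
o=bot.get_obs();print(o["tool_pos"],o["tcp_rot"],o["contact_force"],o["moment"],o["grip_width"])
E
```

```text
[481.29176356 236.53816094 189.16086262] [ 3.14080397e+00 -1.17780690e-03  1.11013617e+00] [-0.87189817  0.44800063  8.43277527] [ 0.1684007   0.2592444  -0.02414817] 47.36967496409462
```

Call:
{"name": "servo_tool", "arguments": {"series": [[0,0,0,0,0.07],[0,0,0,0,0.07],[0,0,0,0,0]]}}

```text
time: 8.45
tool_pos: [481.3, 236.5, 189.2]
tcp_rot: [3.141, -0.001, 0.892]
contact_force: [-0.8, 0.4, 8.5]
grip_width: 47.8
```

```bash
python3 - <<'E'
from h import *
o=bot.get_obs();print(o["tool_pos"],o["tcp_rot"],o["contact_force"],o["moment"],o["grip_width"])
E
```

```text
[481.33769662 236.52952179 189.20104921] [ 3.14050532e+00 -1.21225230e-03  8.92158540e-01] [-0.75380607  0.36044496  8.48545906] [0.04262675 0.14066766 0.7499803 ] 47.774066030953065
```

The resisting moment rose to 0.75 N m after 1.07 rad of turn, so the cap has reached its end stop. I'll relieve the twist slightly, let go and rise.

Call:
{"name": "servo_tool", "arguments": {"series": [[0,0,0,0,-0.01],[0,0,0,0,0],[1,0,0,0,0],[1,0,0,0,0],[1,0,0,0,0],[1,0,0,0,0],[1,0,0,0,0],[1,0,0,-0.3,0],[1,0,0,-0.7,0],[1,0,0,-0.8,0],[1,0,0,-0.8,0]]}}

```text
time: 9.82
tool_pos: [481.1, 236.3, 320.4]
tcp_rot: [3.141, -0.001, 0.907]
contact_force: [-0.2, -0.3, 0.0]
grip_width: 91.7
```

```bash
python3 - <<'E'
import cv2
from h import *
o=bot.get_obs();print(o["time"],o["tool_pos"],o["tcp_rot"],o["contact_force"],o["grip_width"])
a=bot.capture("scene")[:,:,::-1]
cv2.imwrite("pics/s4.png",cv2.resize(a[260:340,215:295],(600,600),interpolation=cv2.INTER_CUBIC))
m=bot.camera_model("scene");W=np.array(m["world_from_camera"])
for d in bot.pinpoint("scene","tall_cap")[:2]: print(round(d["p"],2),(W@np.r_[d["point"],1])[:3].round(1))
E
```

```text
9.825 [481.10841969 236.2759546  320.39837612] [ 3.14079099e+00 -1.02880796e-03  9.07194909e-01] [-0.17613732 -0.26410354  0.00107345] 91.72485871666562
0.6 [486.3 237.2 203.7]
```

View pics/s4.png

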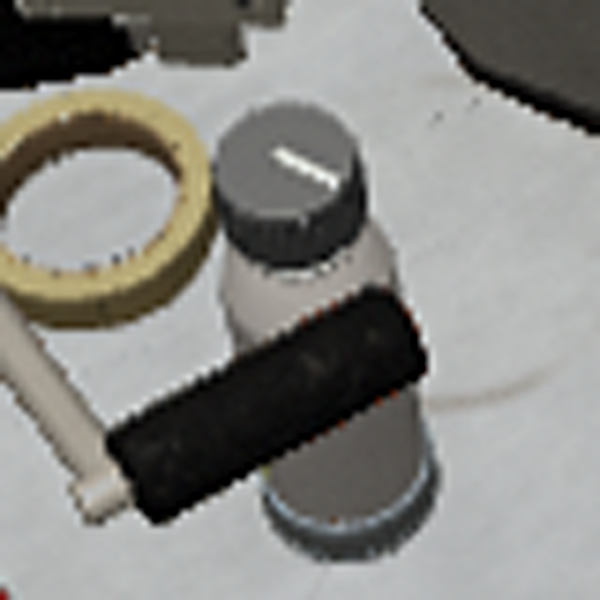

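```bash
python3 - <<'E'
from h import *
print(proj("scene",[480.3,235.5,226]),proj("scene",[480.3,235.5,221.5]))
def ang(a,b,s,ox,oy,z):
    p=ray("scene",ox+a[0]/s-.5,oy+a[1]/s-.5,z);q=ray("scene",ox+b[0]/s-.5,oy+b[1]/s-.5,z);d=q-p;return np.arctan2(d[1],d[0]),np.linalg.norm(d)
a0=ang((184,101),(228,88),5,215,260,228);a1=ang((275,152),(338,185),7.5,215,260,223.5)
print(a0,a1,a0[0]-a1[0])
import cv2
f=cv2.imread("pics/scene0.png");g=bot.capture("scene")[:,:,::-1]
cv2.imwrite("pics/cmp.png",np.hstack([cv2.resize(x[266:306,235:275],(400,400),interpolation=cv2.INTER_NEAREST) for x in (f,g)]))
t=bot.capture("top")[:,:,::-1];t0=cv2.imread("pics/top0.png")
cv2.imwrite("pics/cmp2.png",np.hstack([cv2.resize(x[245:285,410:450],(400,400),interpolation=cv2.INTER_NEAREST) for x in (t0,t)]))
E
```

```text
[252.95207099 279.71150347] [253.1615016  280.73968708]
(np.float64(-1.813980329594185), np.float64(22.69142786633136)) (np.float64(-2.7069302584367287), np.float64(25.883351218353386)) 0.8929499288425438
```

View pics/cmp.png

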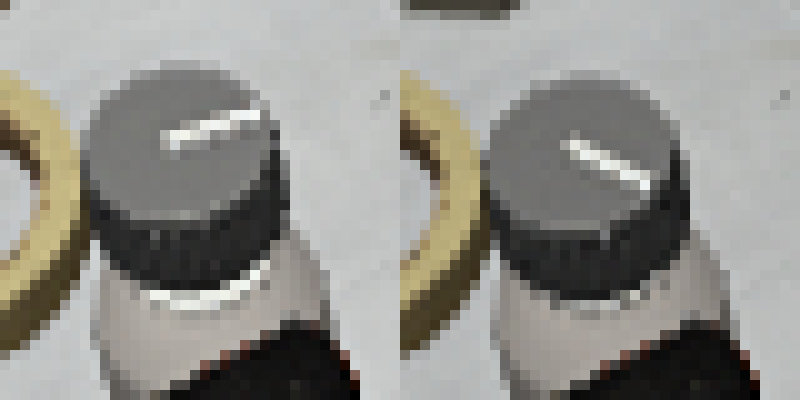

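View pics/cmp2.png

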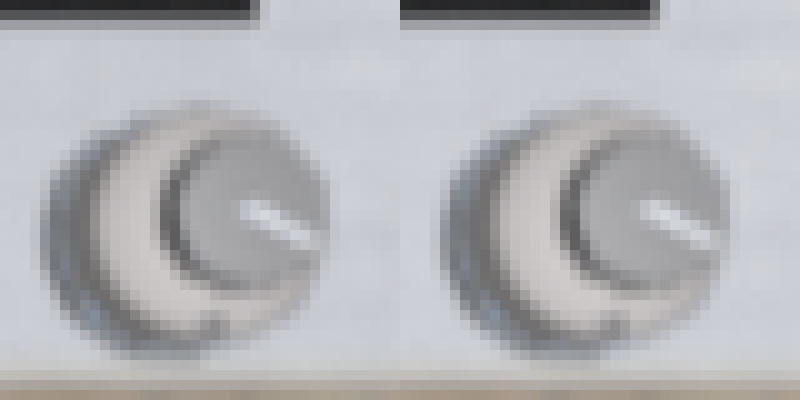

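The cap sits about 1 px (4–5 mm) lower and its pointer has turned. The squat cap's pointer looks unchanged. I'll move the arm aside to check the pointer against the shoulder arrow from above.

Call:
{"name": "servo_tool", "arguments": {"series": [[1,-0.7,0.4,0,0],[1,-0.7,0.4,0,0],[1,-0.7,0.4,0,0],[1,-0.7,0.4,0,0],[1,-0.7,0.4,0,0],[1,0,0,0,0],[1,0,0,0,0]]}}

```text
time: 10.9
tool_pos: [452.0, 37.2, 317.4]
tcp_rot: [-3.14, 0.0, 0.907]
contact_force: [-0.6, -0.2, -0.1]
grip_width: 92.0
```

```bash
python3 - <<'E'
import cv2
from h import *
t=bot.capture("top")[:,:,::-1];t0=cv2.imread("pics/top0.png")
cv2.imwrite("pics/cmp3.png",np.hstack([cv2.resize(x[220:260,258:298],(400,400),interpolation=cv2.INTER_CUBIC) for x in (t0,t)]))
E
```

```text
(no output)
```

View pics/cmp3.png

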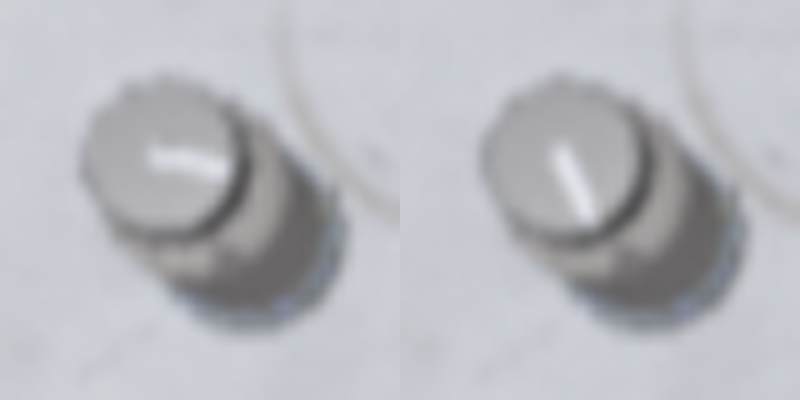

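The pointer now lies at about 63° below the image's right. The faint arrow on the shoulder lies at about 61°, so the cap is fully home. I'm handing the job in.

```bash
python3 - <<'E'
from h import *
o=bot.get_obs();print(o["time"],o["contact_force"])
print(bot.close_job())
E
```

```text
10.95 [-0.2084011   0.28038619  0.67708389]
the job is handed in; nothing more can be done
None
```

I closed the tall bottle's cap and handed the job in at about 11 s; no verdict was reported. I gripped the cap, pressed it down about 8 mm and turned it clockwise about 1.07 rad. There the resisting moment jumped from near 0 to 0.75 N m, which I took as the closed stop. I then let go, rose and moved the arm aside.

**Last checks:**
- **Held down:** in the camera picture the cap top sits about 1 px lower than at the start, which is roughly 4–5 mm. The white collar under it shows narrower.
- **Turned home:** seen from above, the pointer lines up with the faint arrow on the shoulder (about 63° against 61° in the image). At this resolution the arrow is only a faint patch, so that match is approximate.
- **Squat bottle:** its cap pointer looks the same before and after, in a picture taken just after I let go of the tall cap.
- **Arm clear:** the contact force at hand-in was under 1 N.

**Disagreement:** the side camera gave a turn of about 0.9 rad, while the tool measured 1.07 rad. The side-camera reading rests on a few pixels, so I trusted the stop moment and the arrow match.

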